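Line up the solvent bottles by height on the bottle tray

ROBOT

A 6-joint arm with a two-finger parallel gripper is mounted at the origin on the work surface. World frame = base frame: x ahead of the robot, y to its left, z up, the work surface at z = 0. Lengths are in mm, angles in rad, forces in N, time in s.
With the tool pointing down it reaches from about 250 to 775 mm from the base axis. Payload 4 kg.
Tool frame: the origin (TCP) lies on the centre line of the jaws, within the pads' length; the fingertips stand robot.tip_extent ahead of it and the grasp point (between the pads) lies 3 mm ahead of it (robot.tip_extent is the distance from the TCP to the fingertips, in mm); z points along the fingers, x is the direction in which the jaws open and shut, and the axes are right-handed (so a half turn about z gives the same grasp; the last joint's range is limited). The gripper opens to 85 mm and grips with 20 to 120 N. Pads are 22 mm wide; open, the fingers measure 114 mm over their backs; the gripper's body (76 mm by 85 mm) begins 54 mm behind the grasp point. The pads swing forward as they close: fully open they stand 13 mm farther back than shut.
Start: joints at [-1.206, 0.087, 1.371, -0, 1.684, -0.103], TCP at [248.007, -490.926, 253.341] pointing down, gripper open.
Joint ranges: [-3.1, 3.1], [-0.76, 2.03], [0.27, 2.55], [-1.08, 4.22], [0.17, 2.65], [-2.57, 2.57]. Speed limits (rad/s): [2.79, 2.79, 3.14, 3.14, 3.14, 3.14].

INTERFACE

Orientations are given as a 3x3 rotation matrix whose columns are the frame's x, y, z axes.
In Python, from station import robot, planner, optics, sign_off gives the robot as it stands. Calls block until the motion is done:
- robot.move_pose(position, orientation): joint-space move of the TCP to a pose.
- robot.move_straight(position, rotation=None, max_speed=150, threshold=None): straight line of the TCP; rotation=None keeps the orientation; max_speed is the mean speed in mm/s. With threshold (N) it stops when the force on the tool has changed by that much, and returns True; else False.
- robot.move_j(angles): joint-space move.
- robot.set_gripper(opening, f_grip=None): opening from 0.0 (shut) to 1.0 (fully open); f_grip is the grip in N (None keeps the last); returns when the fingers have stopped.
- robot.hold(seconds).
- planner.ik(position, orientation): joint angles nearest the present ones, or None.
- robot.get_state(): the state.
- optics.capture(name): name is "scene" or "top" or "wrist"; returns a dict with "pixels" (480x640x3 uint8, red, green, blue), "intrinsics" (3x3 intrinsics, pixels), "origin" and "rotation" of the camera in the world; the wrist camera has in their place "hand_eye" (4x4, takes a point from camera to tool coordinates, whose origin is the TCP and whose axes are the tool frame's). Camera axes: x right, y down, z forward; pixel columns grow to the right and rows downward; lengths in mm; the calibration is good to about 2 mm. A picture is of the moment at which its call begins: read the wrist's pose just before it. There is no depth.
A pose or a line that the arm cannot do raises robot.MotionError and nothing moves.
- sign_off(): hands the job in, once; it reports no verdict.
The state is a dict: "t": time; "qpos": joint angles; "joint_vel": joint speeds; "effort": joint torques, N m; "position": TCP position; "eef_rot": TCP orientation; "ft_force": force on the tool from outside, world axes, zero at the start; "moment": the same for the moment, N m; "grip_width": opening from 0.0 (shut) to 1.0 (fully open).
Only numpy, scipy, OpenCV 4.12 (cv2) and the standard library are available. Lean on these libraries where they do the work, as an engineer would, in place of code of your own. Each camera call takes 0.05 s, during which the arm holds its last target. There are 200 camera calls.

TASK

Line up the four amber bottles on the tray in order of height, one standing in the middle of each black coaster: the shortest on the coaster next to the steel beaker, then taller and taller to the tallest next to the timer. Set them down gently, without dropping or knocking any over, and leave the beaker and the timer where they are.

Things in the scene. Friction and masses are not known exactly. Their poses are not given: they have to be found in the camera images.
- small_mid (a point): centre (half-way up, on the axis) of the shortest of four loose upright round amber-glass bottles with black screw caps: body 36 mm in diameter, straight-sided from the foot up to 46 mm, then a shoulder and a cap 26 mm in diameter; 70 mm tall in all, so this point lies 35 mm above its underside; z is up along its axis; 60 to 360 g. It starts standing on the bench on the robot's side of the tray.
- medium_mid (a point): centre (half-way up, on the axis) of the second shortest of four loose upright round amber-glass bottles with black screw caps: body 44 mm in diameter, straight-sided from the foot up to 55 mm, then a shoulder and a cap 32 mm in diameter; 84 mm tall in all, so this point lies 42 mm above its underside; z is up along its axis; 60 to 360 g. It starts standing on the bench on the robot's side of the tray.
- large_mid (a point): centre (half-way up, on the axis) of the second tallest of four loose upright round amber-glass bottles with black screw caps: body 52 mm in diameter, straight-sided from the foot up to 65 mm, then a shoulder and a cap 37 mm in diameter; 98 mm tall in all, so this point lies 49 mm above its underside; z is up along its axis; 60 to 360 g. It starts standing on the bench on the robot's side of the tray.
- largest_mid (a point): centre (half-way up, on the axis) of the tallest of four loose upright round amber-glass bottles with black screw caps: body 60 mm in diameter, straight-sided from the foot up to 74 mm, then a shoulder and a cap 43 mm in diameter; 112 mm tall in all, so this point lies 56 mm above its underside; z is up along its axis; 60 to 360 g. It starts standing on the bench on the robot's side of the tray.
- coaster_a: one of four identical round black rubber coasters, 72 mm in diameter and 3 mm thick, fixed in one nearly straight row, about 95 mm apart (up to 12 mm more or less), along a long shallow aluminium tray that may stand up to 10 degrees askew; the letters say nothing of their order. Origin at the centre of its underside, 4 mm above the bench; its top is 7 mm above the bench. The tray's lip, 9 mm above the bench, runs about 50 mm either side of the row's line.
- coaster_b: one of four identical round black rubber coasters, 72 mm in diameter and 3 mm thick, fixed in one nearly straight row, about 95 mm apart (up to 12 mm more or less), along a long shallow aluminium tray that may stand up to 10 degrees askew; the letters say nothing of their order. Origin at the centre of its underside, 4 mm above the bench; its top is 7 mm above the bench. The tray's lip, 9 mm above the bench, runs about 50 mm either side of the row's line.
- coaster_c: one of four identical round black rubber coasters, 72 mm in diameter and 3 mm thick, fixed in one nearly straight row, about 95 mm apart (up to 12 mm more or less), along a long shallow aluminium tray that may stand up to 10 degrees askew; the letters say nothing of their order. Origin at the centre of its underside, 4 mm above the bench; its top is 7 mm above the bench. The tray's lip, 9 mm above the bench, runs about 50 mm either side of the row's line.
- coaster_d: one of four identical round black rubber coasters, 72 mm in diameter and 3 mm thick, fixed in one nearly straight row, about 95 mm apart (up to 12 mm more or less), along a long shallow aluminium tray that may stand up to 10 degrees askew; the letters say nothing of their order. Origin at the centre of its underside, 4 mm above the bench; its top is 7 mm above the bench. The tray's lip, 9 mm above the bench, runs about 50 mm either side of the row's line.
- beaker: open round stainless-steel beaker, 60 mm in diameter and 65 mm high, standing loose on the tray at one end of the row of coasters, in line with it, about 95 mm from the centre of the end coaster; it may be either end. Origin at the centre of its underside, 4 mm above the bench.
- timer: flat white laboratory timer, 60 x 60 x 27 mm, lying loose on the tray at the other end of the row, about 95 mm from the centre of that end coaster. Origin at the centre of its underside, 4 mm above the bench.
Not all that is in view belongs to the job. Leave any white or yellow look-alike of the coaster_b alone.

How it is judged:
By the outcome, as a careful person would: the job done as asked, in the order asked, and still so for the second after the job is handed in, with the robot touching nothing.
It also fails if it takes over 112 s, if anything falls off the work surface, if the arm or the gripper's body presses on something with over 40 N, if the wrist force passes 120 N, or if a joint passes its speed limit or range.

## Working session

There is one attempt and no reset: what is moved stays moved. The work goes in short steps, each a Python script; the robot and the scene stay as the last script left them, time stands still between calls to the robot, and variables do not carry over. Pictures are saved under pics/ and viewed, about 12 in all and at most 16, crops included, and the job is handed in when it is done.

```bash
mkdir -p pics; ls; python3 - <<'E'
from station import robot, planner, optics
import cv2,numpy as np
print(robot.tip_extent, robot.get_state()['t'])
for n in ("scene","top"):
    c=optics.capture(n); cv2.imwrite(f"pics/{n}0.png",c["pixels"][:,:,::-1])
    print(n,c["intrinsics"],c["origin"],c["rotation"])
E
```

```text
pics
22.0 0.0
scene [[560.8007156    0.         312.28842148]
 [  0.         560.8007156  237.38117405]
 [  0.           0.           1.        ]] [1187.37769932   12.73635786 1062.80316893] [[ 0.04984807  0.82840335 -0.55790954]
 [ 0.99871808 -0.04626371  0.02053946]
 [-0.008796   -0.55821819 -0.82964756]]
top [[512.44901712   0.         325.02006332]
 [  0.         512.44901712 238.26706308]
 [  0.           0.           1.        ]] [352.9858227   38.18114289 893.1181301 ] [[-3.07633293e-02 -9.77132222e-01  2.10395433e-01]
 [-9.99526680e-01  3.00359199e-02 -6.65272671e-03]
 [ 1.81173264e-04 -2.10500509e-01 -9.77593731e-01]]
```

View pics/top0.png

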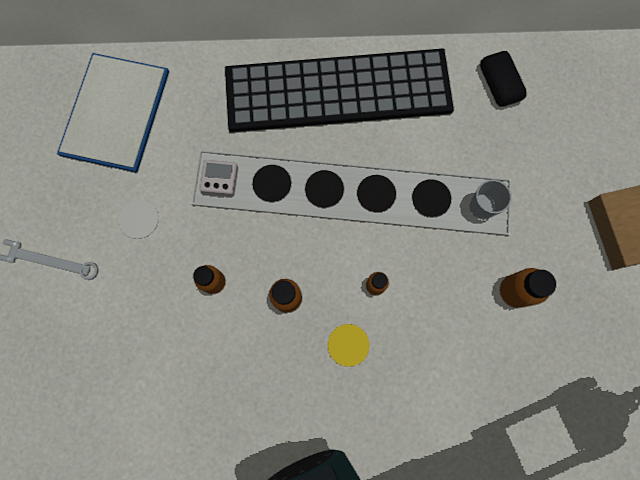

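View pics/scene0.png

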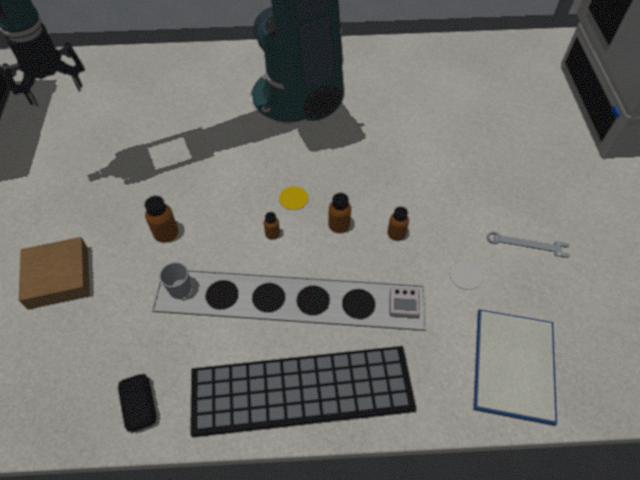

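The top view (L→R) shows the timer (218,178), four black coasters (272,183), (324,189), (377,193), (431,198), and the beaker (491,200). The bottles are medium (209,279), large (285,295), small (377,284) and largest (527,288). The scene view agrees: the beaker is at (176,280) and the timer at (404,300). I'll measure the coasters on their plane and triangulate the caps from both views.

```bash
cat > h.py <<'E'
import numpy as np,cv2
def ray(c,uv):
    K=np.array(c["intrinsics"]);d=np.array(c["rotation"])@np.linalg.solve(K,[uv[0],uv[1],1.]);return np.array(c["origin"]),d
def plane(c,uv,z):
    o,d=ray(c,uv);return o+d*(z-o[2])/d[2]
def tri(a,b):
    (o1,d1),(o2,d2)=a,b
    s=np.linalg.lstsq(np.c_[d1,-d2],o2-o1,rcond=None)[0];p,q=o1+d1*s[0],o2+d2*s[1];return (p+q)/2,np.linalg.norm(p-q)
def blob(img,near,r=32,thr=60,sat=False):
    m=(img.max(2)<thr).astype(np.uint8) if not sat else ((img[:,:,0].astype(int)-img[:,:,2]>30)).astype(np.uint8)
    n,l,s,c=cv2.connectedComponentsWithStats(m)
    k=[i for i in range(1,n) if s[i,4]>60 and np.hypot(*(c[i]-near))<r]
    k=min(k,key=lambda i:np.hypot(*(c[i]-near)));return c[k],s[k]
E
python3 - <<'E'
from station import optics
from h import *
T=optics.capture("top");S=optics.capture("scene")
for n,t,s in [("c1",(272,183),(359,303)),("c2",(324,189),(313,299)),("c3",(377,193),(268,297)),("c4",(431,198),(222,294))]:
    a,sa=blob(T["pixels"],t,thr=70);b,sb=blob(S["pixels"],s,thr=70)
    print(n,a.round(1),sa[2:],plane(T,a,7)[:2].round(1),b.round(1),sb[2:],plane(S,b,7)[:2].round(1))
for n,t,s,h,hc in [("med",(206,275),(401,214),84,0),("large",(284,290),(340,200),98,0),("small",(379,280),(271,217),70,0),("largest",(540,283),(154,205),112,0)]:
    a,sa=blob(T["pixels"],t,15,45);b,sb=blob(S["pixels"],s,15,45)
    p,e=tri(ray(T,a),ray(S,b))
    print(n,a.round(1),sa[2:],b.round(1),sb[2:],p.round(1),e.round(1),plane(T,a,h-4)[:2].round(1),plane(S,b,h-8)[:2].round(1))
E
```

```text
c1 [271.4 182.9] [  39   37 1127] [649.2 126. ] [358.3 303.6] [ 32  30 745] [650.3 127. ]
c2 [324.  188.6] [  39   38 1144] [635.6  31.1] [312.7 300. ] [ 32  29 740] [636.5  31.7]
c3 [376.1 193.1] [  39   37 1144] [624.1 -62.5] [268.3 297.2] [ 32  29 729] [624.7 -61.8]
c4 [431.2 198. ] [  39   37 1156] [ 611.9 -161.1] [221.5 294.5] [ 32  28 720] [ 612.8 -161.2]
med [203.3 275.6] [ 20  20 313] [400.1 214. ] [ 13  13 137] [473.5 230.4  76.3] 1.2 [472.9 229. ] [473.1 231.1]
large [283.  292.1] [ 23  25 447] [339.9 201.4] [ 15  16 202] [441.6 101.5  89.4] 0.6 [441.1 100.8] [442.1 101.8]
small [379.  280.3] [ 16  16 192] [270.3 217.7] [10 10 83] [458.7 -52.6  64.4] 0.8 [458.5 -52.9] [457.  -52.4]
largest [539.4 283.5] [ 32  28 711] [155.1 206. ] [ 21  19 298] [ 441.3 -297.1  102.2] 0.1 [ 440.7 -294.6] [ 442.7 -296.6]
```

```bash
cat >> h.py <<'E'
from station import robot,planner,optics
n=np.array([287.3,-37.4,0]);n/=np.linalg.norm(n)
z=np.array([0,0,-1.]);R=np.c_[n,np.cross(z,n),z]
C={"largest":(649.7,126.5),"large":(636,31.4),"medium":(624.4,-62.1),"small":(612.3,-161.2)}
B={"largest":(441.3,-297,63),"large":(441.6,101.4,53),"medium":(473.3,230.5,42),"small":(458.5,-52.6,34)}
def cap(name):
    st=robot.get_state();c=optics.capture("wrist")
    H=np.array(c["hand_eye"]);Rt=np.array(st["eef_rot"])
    c["rotation"]=Rt@H[:3,:3];c["origin"]=np.array(st["position"])+Rt@H[:3,3]
    cv2.imwrite(f"pics/{name}.png",c["pixels"][:,:,::-1]);return c
def show(m):
    s=robot.get_state();print(m,round(s["t"],1),np.round(s["position"],1),"F",np.round(s["ft_force"],1),"w",round(s["grip_width"]*85,1))
E
python3 - <<'E'
from h import *
for k in B:
    for p in ((*B[k][:2],B[k][2]+133),(*B[k][:2],B[k][2]+3),(*C[k],B[k][2]+10),(*C[k],B[k][2]+133)):
        print(k,np.round(planner.ik(p,R),2))
b=B["largest"];robot.move_pose((b[0],b[1],b[2]+140),R);show("hover")
c=cap("w1");print(c["hand_eye"])
E
```

```text
largest [-0.7   0.07  1.51 -0.    1.57 -0.57]
largest [-0.7   0.16  1.67 -0.    1.31 -0.57]
largest [ 0.11  0.42  1.32 -0.    1.4   0.24]
largest [ 0.11  0.35  1.17 -0.    1.62  0.24]
large [ 0.1  -0.11  1.7  -0.    1.55  0.23]
large [ 0.1   0.    1.87 -0.    1.27  0.23]
large [-0.04  0.38  1.4  -0.    1.36  0.09]
large [-0.04  0.3   1.25 -0.    1.59  0.09]
medium [ 0.35  0.06  1.55 -0.    1.53  0.47]
medium [ 0.35  0.17  1.7  -0.    1.26  0.47]
medium [-0.19  0.37  1.44 -0.    1.33 -0.06]
medium [-0.19  0.28  1.3  -0.    1.56 -0.06]
small [-0.24 -0.08  1.71 -0.    1.51 -0.11]
small [-0.24  0.05  1.87 -0.    1.23 -0.11]
small [-0.35  0.39  1.43 -0.    1.32 -0.22]
small [-0.35  0.3   1.29 -0.    1.55 -0.22]
hover 1.3 [ 441.  -297.9  203.4] F [0.6 0.8 0.4] w 84.7
[[ 9.99998897e-01 -8.50494464e-04  1.21761316e-03  3.82259496e-01]
 [ 4.80531024e-04  9.60986960e-01  2.76593261e-01 -7.02553176e+01]
 [-1.40535141e-03 -2.76592371e-01  9.60986309e-01 -1.19984062e+02]
 [ 0.00000000e+00  0.00000000e+00  0.00000000e+00  1.00000000e+00]]
```

View pics/w1.png

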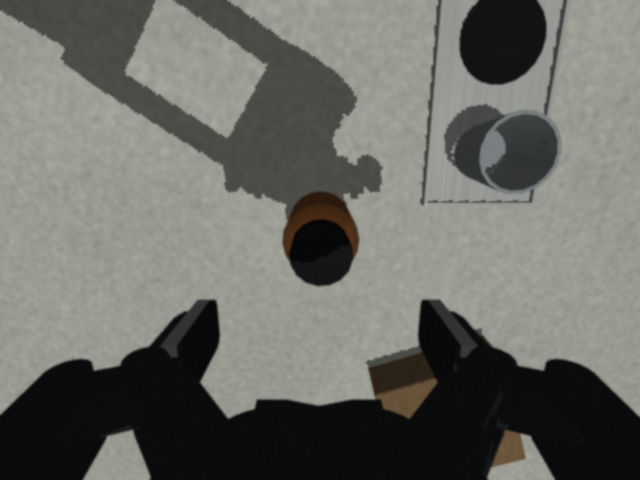

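The wrist view shows the cap at (321,252), centred between the jaws. The wooden block sits clear behind it. I'll check the cap position from the wrist, then pick and place the largest.

```bash
cat >> h.py <<'E'
HT={"largest":112,"large":98,"medium":84,"small":70}
def pick(k,f=45):
    b=B[k];xy=np.array(b[:2])
    st=robot.get_state()
    if np.hypot(*(np.array(st["position"])[:2]-xy))>5 : robot.move_pose((*xy,b[2]+140),R)
    robot.hold(.2);c=cap("p_"+k);o=c["origin"]
    # cap top centre projected: look for the cap near its expected pixel
    p=np.array(c["rotation"]).T@(np.array([*xy,HT[k]-5])-o);u=np.array(c["intrinsics"])@p;u=u[:2]/u[2]
    a,s=blob(c["pixels"],u,30,45);q=plane(c,a,HT[k]-5)[:2];print(k,"cap px",a.round(1),s[2:],"exp",u.round(1),"wrist xy",q.round(1))
    if np.hypot(*(q-xy))<8: xy=(xy+q)/2
    robot.move_straight((*xy,b[2]+3),max_speed=120);show("at")
    robot.set_gripper(0,f);robot.hold(.2);show("grip")
    robot.move_straight((*xy,b[2]+143),max_speed=150);robot.hold(.2);show("lift")
def place(k,open_=None):
    x,y=C[k];h=B[k][2]+10
    robot.move_straight((x,y,B[k][2]+143),max_speed=220);robot.hold(.3)
    robot.move_straight((x,y,h+8),max_speed=110);robot.hold(.3);show("above")
    print(robot.move_straight((x,y,h-3),max_speed=12,threshold=2.5));show("down")
    robot.set_gripper(1.0);robot.hold(.2);show("open")
    robot.move_straight((x,y,h+130),max_speed=150)
E
python3 - <<'E'
from h import *
pick("largest")
E
```

```text
largest cap px [320.7 251.7] [  64   66 3239] exp [318.  254.2] wrist xy [ 443.4 -295.5]
at 2.9 [ 442.9 -296.7   67. ] F [ 0.2 -0.5  0.6] w 85.2
grip 3.4 [ 442.9 -296.8   67.3] F [-0.  -0.   5.8] w 57.9
lift 4.7 [ 442.  -295.9  204.7] F [ 0.4  0.2 -2.3] w 57.8
```

```bash
python3 - <<'E'
from h import *
place("largest"); show("end")
robot.move_pose((*B["large"][:2],B["large"][2]+140),R)
c=optics.capture("top");s=optics.capture("scene")
cv2.imwrite("pics/a1.png",np.vstack([c["pixels"][130:360,100:600],s["pixels"][150:380,100:600]])[:,:,::-1])
E
```

```text
above 8.9 [649.9 126.5  81.5] F [-0.2  0.5 -2. ] w 58.0
True
down 9.5 [649.6 126.5  74.3] F [-0.8  0.2  4.4] w 58.0
open 10.1 [648.4 126.4  72.1] F [-0.4 -0.1 -1.1] w 84.6
end 11.1 [649.1 126.4 201.5] F [ 0.  -0.1 -0.5] w 85.0
```

View pics/a1.png

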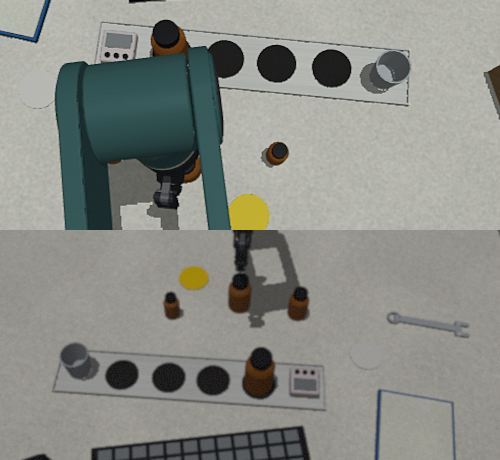

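The largest bottle stands on the coaster next to the timer: cap at crop (169,38) in the top view, and upright at (259,372) in the scene view. I'll do the other three next.

```bash
python3 - <<'E'
from h import *
for k in ("large","medium","small"):
    pick(k)
    w=robot.get_state()["grip_width"]*85
    if w<25: print("MISSED",k);break
    place(k)
    q=planner.ik((*C[k],B[k][2]+140),R)
else:
    robot.move_pose((300,-300,300),R)
    c=optics.capture("top");s=optics.capture("scene")
    cv2.imwrite("pics/a2.png",np.vstack([c["pixels"][130:360,100:600],s["pixels"][150:380,100:600]])[:,:,::-1])
show("end")
E
```

```text
large cap px [318.3 251.3] [  53   56 2324] exp [316.3 254.4] wrist xy [443.3 103.4]
at 13.6 [443.2 102.5  56.9] F [-0.2 -0.5 -0.2] w 85.1
grip 14.2 [442.9 102.5  56.8] F [-0.5  0.5  5.9] w 50.1
lift 15.5 [441.9 102.3 194.9] F [ 1.1 -0.1 -2.2] w 49.7
above 18.5 [636.2  31.4  71.5] F [ 0.9  0.2 -2.7] w 50.1
True
down 19.1 [635.9  31.4  63.9] F [ 0.3 -0.8  5.4] w 50.0
open 19.8 [634.6  31.4  61.8] F [-0.4 -0.  -0.5] w 85.0
medium cap px [318.3 249. ] [  45   47 1618] exp [315.7 251.7] wrist xy [475.3 232.2]
at 23.3 [475.1 231.6  46. ] F [-0.2  0.2  0.2] w 84.6
grip 24.0 [474.9 231.6  45.7] F [0.1 0.2 5.3] w 42.4
lift 25.3 [473.8 231.2 183.8] F [ 0.6 -0.2 -1.9] w 42.2
above 28.8 [624.6 -62.1  60.5] F [ 0.6  0.7 -0.7] w 42.2
True
down 29.4 [624.3 -62.1  52.8] F [ 0.8 -0.4  4.3] w 42.3
open 30.1 [623.2 -61.9  51.1] F [-0.2  0.1  0.4] w 84.6
small cap px [318.  248.5] [  35   36 1003] exp [315.6 250.2] wrist xy [460.4 -51.6]
at 33.4 [460.2 -52.2  37.8] F [ 0.6  0.4 -0.3] w 85.4
grip 34.1 [459.9 -52.2  37.6] F [ 0.2 -0.2  4.5] w 34.8
lift 35.4 [458.9 -52.  175.9] F [-0.1 -0.3 -1.5] w 34.3
above 38.3 [ 612.5 -161.3   52.5] F [-0.  0. -1.] w 34.6
True
down 38.9 [ 612.2 -161.2   44.6] F [-0.2  0.7  4.5] w 35.0
open 39.7 [ 611.2 -160.8   43.1] F [-0.1  0.5 -0.6] w 84.9
end 42.2 [ 300.7 -299.7  299.2] F [-0.8 -0.1  0.3] w 85.2
```

View pics/a2.png

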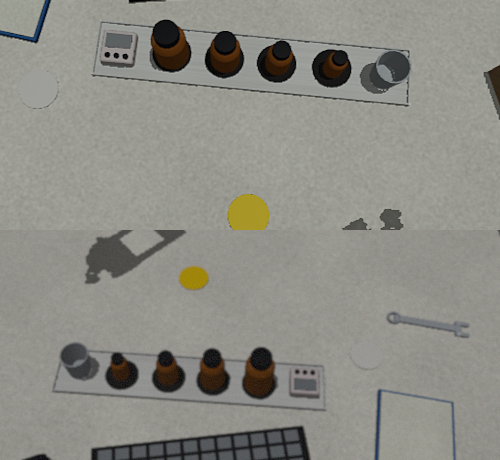

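All four stand upright on the coasters in order, and the beaker and timer haven't moved. I'll check the centring numerically.

```bash
python3 - <<'E'
from h import *
T=optics.capture("top");S=optics.capture("scene")
def px(c,p):
    u=np.array(c["intrinsics"])@(np.array(c["rotation"]).T@(np.array(p)-c["origin"]));return u[:2]/u[2]
for k in C:
    P=(*C[k],HT[k]+7-7)
    a,sa=blob(T["pixels"],px(T,P),14,45);b,sb=blob(S["pixels"],px(S,P),14,45)
    p,e=tri(ray(T,a),ray(S,b));d=p[:2]-C[k]
    # wrist view from above
    robot.move_pose((C[k][0],C[k][1],200),R);robot.hold(.3);c=cap("f_"+k)
    w,sw=blob(c["pixels"],px(c,(*C[k],HT[k]+2)),30,45);q=plane(c,w,HT[k]+2)[:2]-C[k]
    print(k,"2view z",p[2].round(1),"e",e.round(1),"off",d.round(1),"| wrist off",q.round(1),sa[2:],sb[2:],sw[2:])
robot.move_pose((300,-300,300),R);show("end")
f=[cv2.imread(f"pics/f_{k}.png")[::2,::2] for k in C]
cv2.imwrite("pics/f.png",np.vstack([np.hstack(f[:2]),np.hstack(f[2:])]))
E
```

```text
largest 2view z 107.9 e 0.9 off [-1.6 -1.1] | wrist off [ 0.1 -4.9] [ 28  29 601] [ 20  23 362] [  67  107 4304]
large 2view z 95.4 e 1.0 off [-1.4 -1. ] | wrist off [ -0.3 -12.6] [ 22  24 427] [ 17  19 254] [  66  108 3688]
medium 2view z 82.4 e 0.8 off [-1.6 -0.5] | wrist off [0.6 0.9] [ 19  20 292] [ 14  15 169] [  42   44 1436]
small 2view z 49.4 e 14.3 off [-12.5   3.2] | wrist off [ 4.2 16.8] [ 39  37 951] [ 11  12 106] [  72   73 3477]
end 48.4 [ 300.6 -299.9  299.6] F [-0.8  0.2 -0.2] w 85.1
```

View pics/f.png

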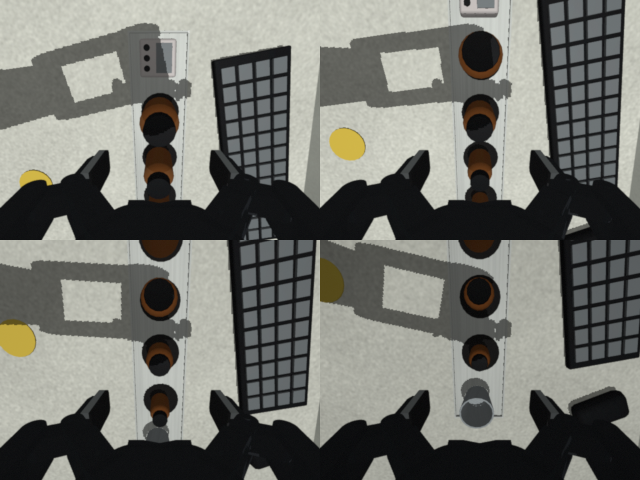

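The wrist views show every bottle concentric with its coaster. The bad numbers (small two-view; largest, large and small wrist) come from the cap mask merging with the dark coaster. I'll recheck the small one with the scene camera alone, plus the amber body, then hand in.

```bash
python3 - <<'E'
from h import *
from station import sign_off
S=optics.capture("scene")
b,s=blob(S["pixels"],(219,359+150-230),60,45) if 0 else blob(S["pixels"],(218,279+0),14,45)
print(b,s[2:],(plane(S,b,69)[:2]-C["small"]).round(1))
f=optics.capture("top")["pixels"]
m=blob(f,(432,196),25,sat=True);print("amber top px",m[0].round(1),m[1])
if np.hypot(*(plane(S,b,69)[:2]-C["small"]))<5: show("ok");sign_off();print("signed")
E
```

```text
[216.9047619  278.67619048] [ 11  12 105] [-2.7 -0.7]
amber top px [432.7 197.4] [423 182  25  26 303]
ok 48.5 [ 300.8 -299.8  299.4] F [-0.1  0.8  0.2] w 85.0
the job is handed in; nothing more can be done
signed
```

All four bottles are standing on the coasters in height order, shortest next to the beaker and tallest next to the timer. I handed the job in at about 48.5 s of the 112 s allowed. No verdict is reported.

**Set-down:** each bottle was lowered slowly until first contact (4–5 N on the wrist), released and backed off from straight above. The beaker and timer look unmoved in the last pictures, and the arm is parked clear.

**Centring:**

| Bottle | Offset from coaster centre | How measured |
|---|---|---|
| Tallest, second tallest, second shortest | about 2 mm or less | overhead and scene cameras together |
| Shortest | about 3 mm | scene camera only |

**Checks that disagreed:** the two-camera check of the shortest bottle and the wrist-camera checks of three bottles (tallest, second tallest and shortest) gave offsets of 5–17 mm. I put this down to the colour mask merging the black cap with the black coaster or a neighbouring cap, because the blobs were too large. The wrist pictures show every bottle upright and concentric with its coaster.

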